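# Wind a bench press down on a freshly glued sanding block

### The arm

A 6-joint arm with a two-finger parallel gripper is mounted at the origin on a cart in front of the work surface, level with it; the furniture and walls round the work are solid. World frame = base frame: x ahead of the robot, y to its left, z up, the work surface at z = 0. Lengths are in m, angles in rad, forces in N, time in s.
With the tool pointing down it reaches from about 0.275 to 0.85 m from the base axis. Payload 19 kg.
Tool frame: the origin (TCP) lies midway between the tips of the shut fingers; the grasp point (between the pads) lies ctrl.grip_point_offset behind it (ctrl.grip_point_offset is the distance from the TCP to the grasp point, in m); z points along the fingers, y is the line along which they close (so a half turn about z gives the same grasp; the last joint's range is limited). The gripper opens to 85 mm and grips with 20 to 120 N. Pads are 22 mm wide; open, the fingers measure 114 mm over their backs; the gripper's body (76 mm by 85 mm) begins 54 mm behind the grasp point. The pads swing forward as they close: fully open they stand 13 mm farther back than shut.
Start: joints at [-1.432, 0.15, 1.437, -0, 1.554, -0.134], TCP at [0.155, -0.554, 0.231] pointing down, gripper open.
Joint ranges: [-2.8, 2.8], [-0.68, 2.1], [0.12, 2.68], [-1.39, 4.53], [0.16, 2.79], [-2.81, 2.81]. Speed limits (rad/s): [1.89, 1.89, 2.22, 3.01, 3.01, 3.01].

### API

Orientations are given as a rotation vector (axis times angle).
In Python, from cell import ctrl, eyes, telemetry gives the robot as it stands (ctrl), with the cameras (eyes) and the readings (telemetry).
- The arm moves only by the tool steer_hand, called after ">>>" as name(argument=value, ...), one argument or row to a line, values as JSON. Schema: {"type":"object","properties":{"ticks":{"type":"array","items":{"type":"array","items":{"type":"number"},"minItems":6,"maxItems":6},"minItems":1,"maxItems":12},"aperture":{"type":"number"},"grip_n":{"type":"number"},"only":{"type":"string"},"quiet":{"type":"boolean"},"lines":{"type":"string"}},"required":["ticks"],"additionalProperties":false}. ticks is a list of rows, 1 to 12 of them, each of 6 numbers: dx, dy, dz in a scale on which 1.0 is 0.5 m, then a rotation vector rx, ry, rz in normalised numbers (1 is 360 degrees); each row is the pose to reach, as a shift and turn from the pose commanded when the call began, along the tool's axes at that moment; what a row does not reach only later rows make up. A row lasts 1/12 s, in which the tool goes at most 0.0417 m and 0.125 rad, less where a joint would pass 70% of its speed; a pose out of reach is approached as far as the arm can. aperture is the finger opening in m, set as the call begins (left out keeps the last). The fingers move at their own pace and stop on an object; grip_n is the grip in N (left out, the last holds). Time passes only in rows, so rows that do not move let the fingers close. The tool returns the time, the measured TCP pose, the force, the opening and the grip force at its end. only (a regular expression) keeps the lines of the reply that match it, lines (a string "A,B") keeps lines A to B, and quiet returns only ok. Input that does not fit is refused with a message, and nothing moves.
- telemetry.get_obs(): the state, without advancing time (a new reading comes with each control period).
- eyes.grab_frame(name): name is "scene" or "top"; returns a dict with "pixels" (384x512x3 uint8, blue, green, red), "vertical_fov" (degrees; the focal length in pixels is half the picture's height over the tangent of half this angle, whatever the lens; pixels are square), "cx", "cy" (the principal point, pixels), "world_to_cam" (4x4, takes a point from world to camera coordinates). Camera axes: x right, y up, looking along -z (the intrinsics and any distortion apply to the point x, -y, -z); pixel columns grow to the right and rows downward; lengths in m; the calibration is good to about 2 mm. A picture is of the moment at which its call begins. There is no depth.
- ctrl.close_job(): hands the job in; it is judged then, once.
The state is a dict: "time": time; "qpos": joint angles; "qd": joint speeds; "joint_efforts": joint torques, N m; "eef_pos": TCP position; "orientation": TCP orientation; "force": force on the tool from outside, world axes, zero at the start; "torque": the same for the moment, N m; "opening": finger opening in m; "grasp_force": force on a finger pad.
Only numpy, scipy, OpenCV 4.12 (cv2) and the standard library are available. Lean on these libraries where they do the work, as an engineer would, in place of code of your own. Each camera call takes 0.05 s, during which the arm holds its last target. There are 200 camera calls.

### The job

The sanding block lying in the small bench press has just had its sole glued on. Fit the loose crank fully home on the square end of the press screw, then take it by its free-spinning grip and wind it clockwise until the press clamps the block firmly: the springs behind its pressing plate well squeezed, but not solid. Do not shift the block or push the loose tools on the desk about, and leave the crank sitting on the screw.

Things in the scene. Friction and masses are not known exactly. Their poses are not given: they have to be found in the camera images.
- press: fixed grey screw press: base plate 150 x 160 x 20 mm, two steel columns at y = +-62 mm, crosshead (44 x 156 mm; the nut in it tops out 156 mm above the desk) bridging them. Origin: centre of the underside on the desk, below the upright screw axis; z up.
- platen: carrier hanging on the screw between the columns, with the rubber-faced pressing plate (110 x 74 mm) on springs under it. Origin: inside the carrier on the screw axis, roughly 20 to 25 mm above the pressing face; sinks 12 mm a turn. Springs: 20 N at first touch, then 70 N a mm, solid after 4 mm (300 N, too much). 100 to 200 N is right for the glue.
- screw (a joint): angle of the screw in rad, growing clockwise seen from above (winding down; 12 mm a turn). Friction: turning takes 0.20 N m (3 N at the grip) plus 0.19 N m for each 100 N of pressing. Let go, it stays put up to about 120 N of pressing and runs back to that if wound further; above that the crank pushes back even on a hand that stands still.
- screw_square (a point): point on the screw axis on the shoulder that the crank comes to rest on. Above it stands the drive: a square post 16 x 16 mm, 22 mm high, the last 4 mm tapered, its flats normal to this frame's x and y; z up. The frame turns and sinks with the screw.
- crank: loose dark steel crank, 0.29 kg, standing upright on its hub. Hub 34 x 34 mm in plan, 43 mm high; in its underside a square socket 17.5 mm wide, 24 mm deep, sides along x and y. A 14 mm wide arm (27 to 38 mm up) runs along +x to the grip and along -x to a balance ball (r 13.5 mm) at 50 mm. Origin: centre of the hub's underside; z up.
- crank_grip: the crank's black round upright grip, 19 mm across, 45 mm high, spinning freely on its pin 65 mm from the crank's axis. Origin: on the pin's axis at the grip's lower end, 41 mm above the crank's origin; z up.
- block: sanding block, grey with a brown sole, 59 x 101 x 26 mm, loose on the press's bed, 20 mm above the desk. Origin: centre of its underside; z up; long side along its y. It must stay where it is.
- glue: glue tube with a blue cap, 42 x 146 x 28 mm, lying beside the press. To be left alone. Origin: centre of its underside.
- driver: screwdriver with an orange handle, 28 x 198 x 26 mm, on the desk behind the press. To be left alone. Origin: centre of its underside.
- felt_pen: white marker with a black cap, 17 x 135 x 16 mm, on the desk behind the crank. To be left alone. Origin: centre of its underside.

How it is judged:
On the way, in this order (a step that is already met when the one before it is completed fails the run):
1. the crank sits fully home on the screw's square (horizontal distance between crank and screw_square below 0.004 m and z of crank in the frame of screw_square between -0.004 and 0.004 m and angle between crank's own z axis and vertical below 0.1 rad), for 0.2 s.
2. the hand has taken the crank by its spinning grip (contact force between the fingers and crank_grip above 0.5 N), for 0.2 s.
3. the pressing plate is wound on to the block by the grip (contact force between the fingers and crank_grip above 0.5 N and contact force between platen and block above 15 N), for 0.1 s.
At the end, for the whole second after the job is handed in: The pressing plate bears on the block with 60 to 270 N, the screw stands still, the crank sits home and upright on the screw (within 4 mm and 0.1 rad) and the block is within 6 mm of where it lay (all of step 1 and contact force between platen and block between 60 and 270 N and distance of block from where it was at the start of the episode below 0.006 m and velocity of joint screw between -0.05 and 0.05 rad/s); the robot touches nothing.
It fails at once if the press is wound until its springs are solid, crushing the block (contact force between platen and block above 270 N).
It fails at once if the glued block is shifted (distance of block from where it was at the start of the episode above 0.008 m).
It fails at once if the glue tube, screwdriver or marker is pushed about (distance of any of glue, driver, felt_pen from where it was at the start of the episode above 0.03 m).
It also fails if it takes over 72 s, if anything falls off the work surface, if the arm or the gripper's body presses on something with over 40 N, if the wrist force passes 120 N, or if a joint passes its speed limit or range.

## Working session

There is one attempt and no reset: what is moved stays moved. The work goes in short steps, Python scripts to look and compute and a tool call to move; the robot and the scene stay as the last step left them, time stands still between calls to the robot, and variables do not carry over. Pictures are saved under pics/ and viewed, at most 10 in all, crops included, and the job is handed in when it is done.

```bash
ls; mkdir -p pics; cat > h.py <<'E'
import numpy as np, cv2, json
from cell import ctrl, eyes, telemetry
from scipy.spatial.transform import Rotation as R
def snap(n,f):
    d=eyes.grab_frame(n); cv2.imwrite(f'pics/{f}.png',d['pixels'])
    json.dump({k:np.asarray(v).tolist() for k,v in d.items() if k!='pixels'},open(f'pics/{f}.json','w')); return d
E
python3 - <<'E'
from h import *
for n in('scene','top'):
    d=snap(n,n+'0'); print({k:v for k,v in d.items() if k!='pixels'})
o=telemetry.get_obs();print(o, ctrl.grip_point_offset)
E
```

```text
cell.py
pics
{'vertical_fov': 51.0401445911228, 'cx': 252.9919316995422, 'cy': 190.6870644635928, 'world_to_cam': array([[ 0.8927313 ,  0.45057483,  0.00362617, -0.44763696],
       [-0.38840198,  0.76541779,  0.5131077 ,  0.26790861],
       [ 0.22841788, -0.45947571,  0.85831657, -1.28900599],
       [ 0.        ,  0.        ,  0.        ,  1.        ]])}
{'vertical_fov': 49.96846524993883, 'cx': 254.21840476453343, 'cy': 184.92465217239, 'world_to_cam': array([[ 0.01777229, -0.99983261,  0.00434802, -0.16580169],
       [ 0.99097464,  0.01819239,  0.13280928, -0.59704962],
       [-0.13286614,  0.00194846,  0.99113208, -0.93733741],
       [ 0.        ,  0.        ,  0.        ,  1.        ]])}
{'time': 0.1, 'qpos': array([-1.43201105e+00,  1.50924609e-01,  1.43793015e+00, -1.27041822e-06,
        1.55385196e+00, -1.33997932e-01]), 'qd': array([-0.00153823, -0.00081161, -0.00228586, -0.00153593, -0.00077864,
        0.00070995]), 'joint_efforts': array([ 7.53533619e-03, -7.14379478e+01, -5.71787024e+01,  2.25387098e-04,
        7.32072804e-03, -3.37872825e-05]), 'eef_pos': array([ 0.15486211, -0.55351585,  0.23076066]), 'orientation': array([-3.1113132e+00, -4.2700816e-01,  6.1819345e-06]), 'force': array([0.09317503, 0.04836807, 0.09823914]), 'torque': array([ 0.00223275, -0.00106327, -0.01022634]), 'grasp_force': 0.0, 'opening': 0.08515515651930508} 0.0187
```

View pics/scene0.png

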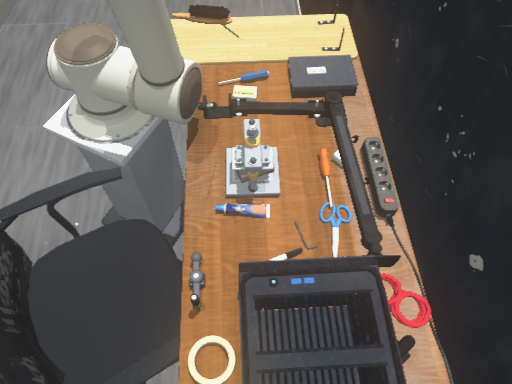

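View pics/top0.png

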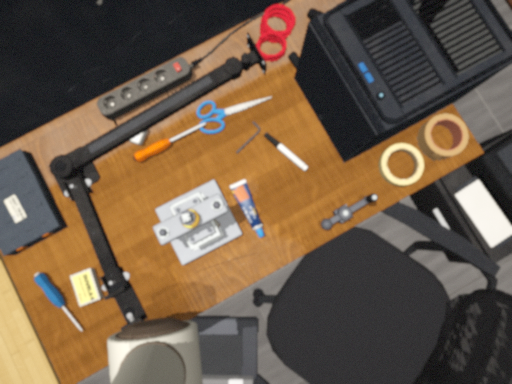

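Scene view: press around (252,165), crank around (196,280), with glue at (243,210). Top view: press at (198,220), crank spanning (327,223) to (373,199). I'll enlarge both in one mosaic.

```bash
python3 - <<'E'
from h import *
a=cv2.imread('pics/scene0.png');b=cv2.imread('pics/top0.png')
def c(i,x,y,w,h,s):return cv2.resize(i[y:y+h,x:x+w],None,fx=s,fy=s,interpolation=cv2.INTER_CUBIC)
# 80x60 -> 5x =400x300
m=np.vstack([np.hstack([c(a,215,112,80,60,5),c(a,160,248,80,60,5)]),np.hstack([c(b,155,190,80,60,5),c(b,310,182,80,60,5)])])
cv2.imwrite('pics/m0.png',m)
E
```

```text
(no output)
```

View pics/m0.png

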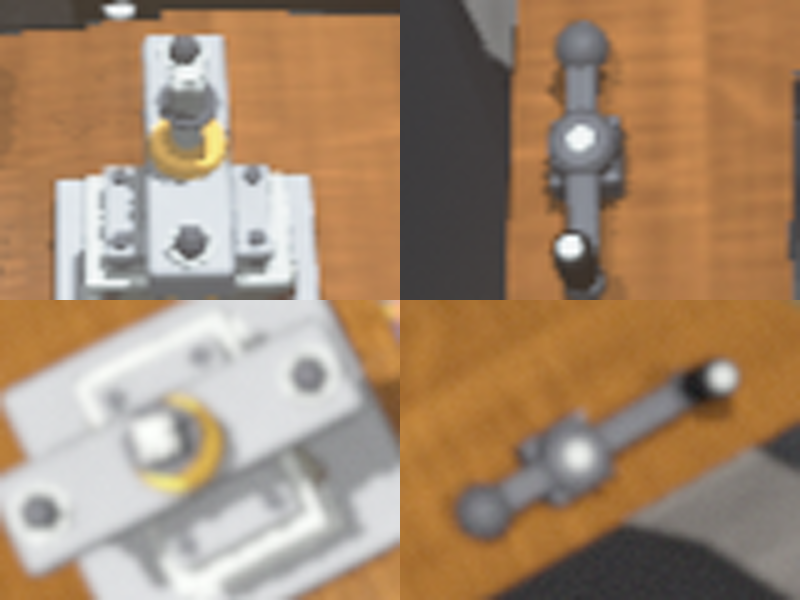

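Scene crop: post top ≈(251.6,126.6), hub top (195.6,275.2), grip top (193.4,296.6), ball (196,256.6). Top crop: post top (186,217), hub (345.2,212.6), grip top (374,197), ball (326.4,223.8).

```bash
cat >> h.py <<'E'
def cam(f):
    d=json.load(open(f'pics/{f}.json'));F=192/np.tan(np.radians(d['vertical_fov'])/2)
    W=np.array(d['world_to_cam']);K=np.array([[F,0,d['cx']],[0,F,d['cy']],[0,0,1]])
    return K@np.diag([1,-1,-1])@W[:3]
def proj(f,X):
    p=cam(f)@np.append(X,1);return p[:2]/p[2]
def tri(fs,ps):
    A=[]
    for f,p in zip(fs,ps):
        P=cam(f)
        for i in(0,1):r=p[i]*P[2]-P[i];A.append(r/np.linalg.norm(r[:3]))
    A=np.array(A);X=np.linalg.lstsq(A[:,:3],-A[:,3],rcond=None)[0]
    return X,[np.round(proj(f,X)-p,1).tolist() for f,p in zip(fs,ps)]
def atz(f,p,z):
    P=cam(f);A=np.array([p[i]*P[2]-P[i] for i in(0,1)])
    return np.linalg.solve(A[:,:2],-A[:,2]*z-A[:,3])
E
python3 - <<'E'
from h import *
S='scene0','top0'
for n,a,b in [('post',(251.6,126.6),(186,217)),('grip',(193.4,296.6),(374,197)),('hub',(195.6,275.2),(345.2,212.6)),('ball',(196,256.6),(326.4,223.8)),('boltL',(251.6,121.2),(162.6,232.2)),('boltR',(252.6,159.8),(216.6,204.6))]:
    X,e=tri(S,(a,b));print(n,X.round(4),e)
a=cv2.imread('pics/scene0.png');b=cv2.imread('pics/top0.png')
def c(i,x,y,w,h,s):return cv2.resize(i[y:y+h,x:x+w],None,fx=s,fy=s,interpolation=cv2.INTER_CUBIC)
cv2.imwrite('pics/m1.png',np.hstack([c(a,242,118,20,24,20),c(b,176,207,20,24,20)]))
E
```

```text
post [ 0.5109 -0.0244  0.2071] [[0.7, -0.1], [0.5, 0.7]]
grip [ 0.57   -0.4254  0.0888] [[0.6, -0.1], [0.4, 0.5]]
hub [ 0.5367 -0.3703  0.0443] [[0.6, -0.1], [0.4, 0.5]]
ball [ 0.5104 -0.3272  0.0361] [[0.5, -0.1], [0.3, 0.4]]
boltL [0.482  0.0315 0.1537] [[0.4, -0.1], [0.3, 0.5]]
boltR [ 0.5408 -0.0782  0.1537] [[0.6, -0.1], [0.4, 0.6]]
```

View pics/m1.png

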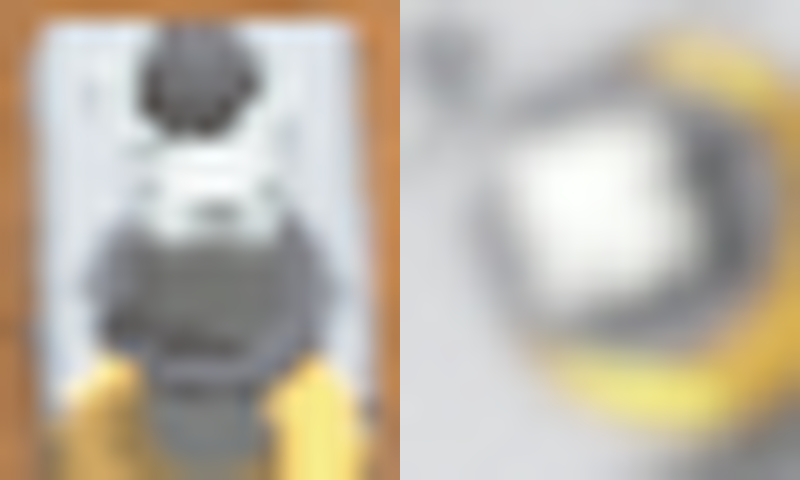

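The post top shows as a white square at (186,217) in the top view, turned about 18° from the image axes. I'll measure that angle and the obstacle heights.

```bash
python3 - <<'E'
from h import *
S='scene0','top0'
for n,a,b in [('elbow',(335,100),(65,168)),('end',(375,245),(250,55)),('lampbase',(210,110),(130,312))]:
    X,e=tri(S,(a,b));print(n,X.round(3),e)
im=np.mean([eyes.grab_frame('top')['pixels'].astype(float) for _ in range(4)],0).mean(2).astype(np.float32)
# rectify around post at plane z=.205, 0.25mm/px, u along +x world, v along +y
z=.205;c=atz('top0',(186,217),z);print(c)
n=161;g=(np.arange(n)-80)*.00025
mx=np.zeros((n,n),np.float32);my=mx.copy()
for i in range(n):
    for j in range(n):
        mx[i,j],my[i,j]=proj('top0',(c[0]+g[j],c[1]+g[i],z))
r=cv2.remap(im,mx,my,cv2.INTER_CUBIC)
m=(r>222).astype(np.uint8);k,l,st,ce=cv2.connectedComponentsWithStats(m);i=l[80,80];print(st[i],ce[i])
cs,_=cv2.findContours((l==i).astype(np.uint8),0,1);print(cv2.minAreaRect(cs[0]))
b=cv2.GaussianBlur(r,(0,0),3);gx=cv2.Sobel(b,5,1,0);gy=cv2.Sobel(b,5,0,1)
yy,xx=np.mgrid[:n,:n];cx,cy=ce[i];rr=np.hypot(xx-cx,yy-cy)*.25
for lo,hi in((5,10),(6,12),(4,12),(6,9)):
    w=(rr>lo)&(rr<hi);s=((gx+1j*gy)[w])**4;s=s/np.abs(s)**.5
    print(lo,hi,np.degrees(np.angle(s.sum()))/4,abs(s.sum())/abs(s).sum())
v=cv2.resize(np.clip(r,0,255).astype(np.uint8),None,fx=3,fy=3);cv2.imwrite('pics/rect.png',v)
E
```

```text
elbow [0.632 0.289 0.062] [[-1.1, 0.3], [-0.9, -1.2]]
end [ 0.887 -0.141  0.118] [[0.7, -0.2], [0.4, 0.6]]
lampbase [0.293 0.126 0.01 ] [[2.0, -0.4], [1.8, 2.4]]
[ 0.51241284 -0.02297993]
[  53   59   58   59 2488] [82.02773312 87.25844051]
((81.01483154296875, 87.30414581298828), (55.04301834106445, 52.34672164916992), 15.64224624633789)
5 10 18.33884 0.59892404
6 12 18.272781 0.519789
4 12 18.231342 0.5263553
6 9 17.963049 0.6226957
```

View pics/rect.png

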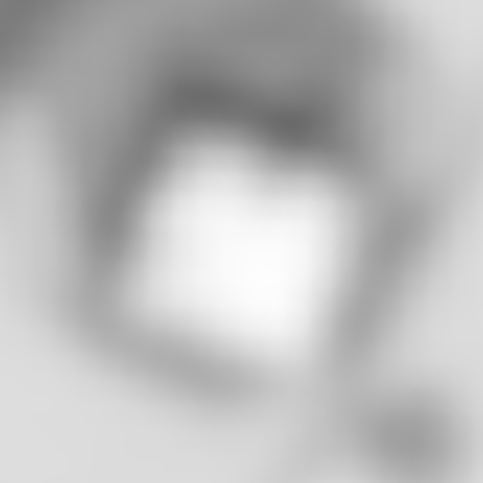

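```bash
cat >> h.py <<'E'
def go(x,y,z,yaw):
    """tool-axes shift+turn from the present pose to TCP at x,y,z, tool x at yaw (deg), pointing down"""
    o=telemetry.get_obs();A=R.from_rotvec(o['orientation'])
    T=R.from_euler('z',yaw,degrees=True)*R.from_euler('x',np.pi)
    print(np.round(A.inv().apply(np.array([x,y,z])-o['eef_pos']),4),np.round((A.inv()*T).as_rotvec(),4))
E
python3 -c "
from h import *
print(atz('top0',(340,158),0), atz('top0',(266,135),0),atz('top0',(307,168),0))
go(.5367,-.3703,.13,-58.8)"
```

```text
[ 0.6770268  -0.36784874] [ 0.73238327 -0.18241015] [ 0.65018423 -0.2855024 ]
[ 0.4171 -0.0737  0.1011] [-5.000e-04  3.000e-04  1.299e+00]
```

The manual's scale: shifts go in shares of 0.5 m and turns go in shares of 360 degrees. Converting my numbers, 0.417 m / 0.5 = 0.834, -0.0737 m / 0.5 = -0.1474, 1.299 rad / 6.2832 = 0.2067.

>>> steer_hand(
  ticks=[
    [0.834,-0.1474,0.1,0,0,0.2067],
    [0.834,-0.1474,0.1,0,0,0.2067],
    [0.834,-0.1474,0.1,0,0,0.2067],
    [0.834,-0.1474,0.1,0,0,0.2067],
    [0.834,-0.1474,0.1,0,0,0.2067],
    [0.834,-0.1474,0.1,0,0,0.2067],
    [0.834,-0.1474,0.1,0,0,0.2067],
    [0.834,-0.1474,0.1,0,0,0.2067],
    [0.834,-0.1474,0.1,0,0,0.2067],
    [0.834,-0.1474,0.1,0,0,0.2067],
    [0.834,-0.1474,0.1,0,0,0.2067],
    [0.834,-0.1474,0.1,0,0,0.2067],
  ],
  aperture=0.07,
)

```text
time: 1.3
eef_pos: [0.5402, -0.3674, 0.1801]
orientation: [-2.732, 1.547, 0.001]
force: [1.0, -0.1, -0.1]
opening: 0.0702
grasp_force: 0.0
```

>>> steer_hand(
  ticks=[
    [0,0,0,0,0,0],
    [0,0,0,0,0,0],
    [0,0,0,0,0,0],
    [0,0,0,0,0,0],
  ],
)

```text
time: 1.63
eef_pos: [0.5358, -0.3711, 0.1816]
orientation: [2.737, -1.542, 0.0]
force: [-0.0, -0.6, 0.2]
opening: 0.0699
grasp_force: 0.0
```

```bash
python3 -c "
from h import *
go(.5367,-.3703,.13,-58.8); snap('scene','s1');snap('top','t1')
a=cv2.imread('pics/s1.png')[180:330,120:320];b=cv2.imread('pics/t1.png')[130:280,250:450]
cv2.imwrite('pics/m2.png',np.hstack([cv2.resize(i,None,fx=2,fy=3) if 0 else cv2.resize(i,(400,300),interpolation=2) for i in(a,b)]))"
```

```text
[-0.0002 -0.0012  0.0516] [ 0.0001 -0.0002  0.0001]
```

View pics/m2.png

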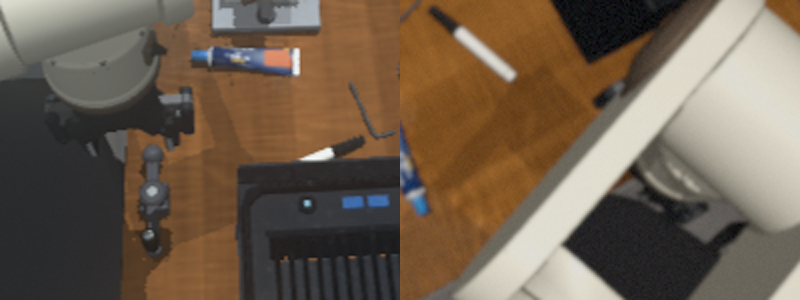

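Scene view: the gripper is above the crank with its fingers either side of the hub line at crop (152,190). The top view is blocked by the arm. I'll descend.

To row units: 0.172 m / 0.5 = 0.344, 0.03 m / 0.5 = 0.06.

>>> steer_hand(
  ticks=[
    [0,-0.002,0.06,0,0,0],
    [0,-0.002,0.12,0,0,0],
    [0,-0.002,0.18,0,0,0],
    [0,-0.002,0.24,0,0,0],
    [0,-0.002,0.28,0,0,0],
    [0,-0.002,0.3,0,0,0],
    [0,-0.002,0.32,0,0,0],
    [0,-0.002,0.33,0,0,0],
    [0,-0.002,0.34,0,0,0],
    [0,-0.002,0.344,0,0,0],
    [0,-0.002,0.344,0,0,0],
  ],
  aperture=0.07,
)

```text
time: 2.65
eef_pos: [0.5376, -0.37, 0.0096]
orientation: [2.737, -1.542, 0.001]
force: [0.8, -0.6, 0.7]
opening: 0.0695
grasp_force: 0.0
```

>>> steer_hand(
  ticks=[
    [0,0,0,0,0,0],
    [0,0,0,0,0,0],
    [0,0,0,0,0,0],
    [0,0,0,0,0,0],
    [0,0,0,0,0,0],
    [0,0,0,0,0,0],
    [0,0,0,0,0,0],
    [0,0,0,0,0,0],
    [0,0,0,0,0,0],
    [0,0,0,0,0,0],
  ],
  aperture=0,
  grip_n=60,
)

```text
time: 3.48
eef_pos: [0.5377, -0.3701, 0.0101]
orientation: [2.737, -1.542, 0.001]
force: [-1.7, -0.1, 6.1]
opening: 0.0324
grasp_force: 60.5
```

To row units: -0.24 m / 0.5 = -0.48, -0.235 m / 0.5 = -0.47.

>>> steer_hand(
  ticks=[
    [0,0,-0.04,0,0,0],
    [0,0,-0.1,0,0,0],
    [0,0,-0.16,0,0,0],
    [0,0,-0.22,0,0,0],
    [0,0,-0.28,0,0,0],
    [0,0,-0.34,0,0,0],
    [0,0,-0.4,0,0,0],
    [0,0,-0.44,0,0,0],
    [0,0,-0.47,0,0,0],
    [0,0,-0.48,0,0,0],
    [0,0,-0.48,0,0,0],
  ],
)

```text
time: 4.4
eef_pos: [0.5377, -0.37, 0.2502]
orientation: [2.737, -1.542, 0.002]
force: [-0.6, -0.6, -3.3]
opening: 0.0324
grasp_force: 60.8
```

```bash
python3 -c "
from h import *
go(.512,-.023,.25,-72.5)"
```

```text
[-3.101e-01 -1.578e-01 -1.000e-04] [-0.0007 -0.0014  0.2392]
```

To row units: -0.31 m / 0.5 = -0.62, -0.295 m / 0.5 = -0.59, 0.239 rad / 6.2832 = 0.038.

>>> steer_hand(
  ticks=[
    [-0.06,-0.03,0,0,0,0.0032],
    [-0.13,-0.066,0,0,0,0.008],
    [-0.2,-0.102,0,0,0,0.0127],
    [-0.27,-0.138,0,0,0,0.0175],
    [-0.34,-0.174,0,0,0,0.0223],
    [-0.41,-0.208,0,0,0,0.0271],
    [-0.48,-0.244,0,0,0,0.0318],
    [-0.54,-0.274,0,0,0,0.035],
    [-0.59,-0.3,0,0,0,0.0374],
    [-0.62,-0.3156,0,0,0,0.038],
    [-0.62,-0.3156,0,0,0,0.038],
    [-0.62,-0.3156,0,0,0,0.038],
  ],
)

```text
time: 5.4
eef_pos: [0.5114, -0.0221, 0.248]
orientation: [2.535, -1.855, -0.002]
force: [-0.1, -0.0, -3.2]
opening: 0.0325
grasp_force: 60.8
```

```bash
python3 -c "
from h import *
go(.512,-.023,.25,-72.5); snap('scene','s2');snap('top','t2')
a=cv2.imread('pics/s2.png')[90:190,200:300];b=cv2.imread('pics/t2.png')[170:270,140:240]
cv2.imwrite('pics/m3.png',np.hstack([cv2.resize(i,(400,400),interpolation=2) for i in(a,b)]))"
```

```text
[ 0.001  -0.0003 -0.002 ] [0.0015 0.0008 0.0021]
```

View pics/m3.png

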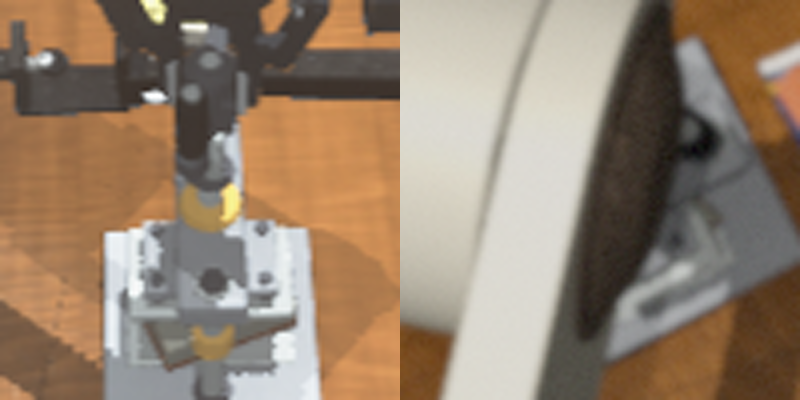

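Scene view: the crank hangs over the post with its grip toward the camera, grip top about (248,113). The top view shows only a dark knob near (215,203). I'll check what that is against projections.

```bash
python3 - <<'E'
from h import *
o=telemetry.get_obs();p=o['eef_pos'];T=R.from_rotvec(o['orientation'])
x=T.as_matrix()[:,0];print(p,x)
for n,v in[('grip',p+.065*x+[0,0,.076]),('gripbot',p+.065*x+[0,0,.031]),('hubtop',p+[0,0,.033])]:
    print(n,v.round(4),[proj(f,v).round(1) for f in('s2','t2')])
print('bolt',[proj(f,(.5408,-.0782,.1537)).round(1) for f in('s2','t2')])
t=cv2.imread('pics/t2.png').mean(2).astype(int);print(t[194:216,205:225])
s=cv2.imread('pics/s2.png').mean(2).astype(int);print(s[104:128,240:258])
E
```

```text
[ 0.5116484  -0.02340019  0.24838642] [ 3.00816513e-01 -9.53681903e-01 -5.03392361e-04]
grip [ 0.5312 -0.0854  0.3244] [array([247.9, 113.7]), array([212.5, 202.4])]
gripbot [ 0.5312 -0.0854  0.2794] [array([248.1, 127.5]), array([214.9, 204.7])]
hubtop [ 0.5116 -0.0234  0.2814] [array([252.8, 105.1]), array([179.3, 215. ])]
bolt [array([253.2, 159.7]), array([217. , 205.2])]
[[ 41  36  40  39  38  65 102 130 139 135 139 137 147 151 147 144 128 103
   81  85]
 [ 37  43  40  37  36  57  90 115 126 133 139 146 150 155 148 139 129 112
   91  80]
 [ 41  37  38  36  33  49  70  91 112 132 139 148 154 156 151 140 132 120
  100  81]
 [ 42  38  32  32  29  36  49  66  90 114 133 143 152 158 154 146 134 125
  109  95]
 [ 42  36  34  33  30  36  40  49  61  84 106 127 141 154 157 152 139 127
  119 100]
 [ 40  37  37  30  33  44  54  59  52  56  73  98 120 134 148 148 138 130
  126 113]
 [ 42  42  36  32  36  51  69  77  67  53  42  61  86 111 132 140 133 125
  124 120]
 [ 37  32  38  30  38  54  76  84  80  61  39  33  53  81 105 123 122 115
  116 122]
 [ 37  31  29  31  38  62  78  84  84  68
[... 2250 characters left out ...]
 67  72  72  73  73  73]
 [131 133 135 106  56  55  54  55  54  55  54  56  65  72  73  73  74  74]
 [129 132 133 106  58  54  54  55  55  54  54  56  64  72  73  73  73  73]
 [127 130 133 110  65  55  55  54  55  55  53  56  64  70  74  74  74  73]
 [132 134 138 116  68  54  54  55  55  55  54  56  66  73  73  73  74  74]
 [131 134 132 110  68  54  54  55  55  54  54  56  68  77 166 177 122 126]
 [124 127 130 106  64  54  55  55  55  55  54  55  62 168 224 203 178 205]
 [115 122 133 108  62  54  55  55  56  54  54  62 102 146 170 164 188 213]
 [112 117 129 118  77  55  55  55  55  54  54  63 110 136 137 141 186 213]
 [116 119 124 107  69  55  55  55  55  55  55  69 114 136 125 128 183 213]]
```

```bash
python3 - <<'E'
from h import *
def cen(im,r0,r1,c0,c1,lo,hi):
    w=np.clip(im[r0:r1,c0:c1].astype(float)-lo,0,hi-lo);yy,xx=np.mgrid[r0:r1,c0:c1];return (xx*w).sum()/w.sum(),(yy*w).sum()/w.sum()
g=lambda f:cv2.imread(f'pics/{f}.png').mean(2)
s,t=g('s2'),g('t2');s0,t0=g('scene0'),g('top0')
gs,gt=cen(s,109,117,244,252,85,130),cen(t,198,207,208,217,48,85)
hs=cen(s,102,109,247,257,85,134)
print(gs,gt,hs)
o=telemetry.get_obs();p=o['eef_pos'];M=R.from_rotvec(o['orientation']).as_matrix();x=M[:,0]
G=p+.065*x+[0,0,.076]
Xg,e=tri(('s2','t2'),(gs,gt));print('grip',Xg,e,'pred',G,'diff',Xg-G)
pt=proj('top0',(.51241+.00025,-.02298+7.3*.00025,.205));print('pt',pt)
for ps in[(252.0,126.6),(251.6,126.6)]:
    Xp,e=tri(S:=('scene0','top0'),(ps,pt));print('post',Xp,e)
    b=Xg-G; print('post-bias(d=0)',Xp-b)
E
```

```text
(np.float64(247.33690744920995), np.float64(112.74887133182843)) (np.float64(212.8425162689805), np.float64(200.98655097613883)) (np.float64(252.4367215749297), np.float64(104.3688228204098))
grip [ 0.5320916  -0.08720952  0.3300355 ] [[0.5, -0.1], [0.4, 0.6]] pred [ 0.53120147 -0.08538952  0.3243537 ] diff [ 0.00089013 -0.00182001  0.0056818 ]
pt [185.06767959 216.85598908]
post [ 0.51115436 -0.02231544  0.20507058] [[0.7, -0.2], [0.6, 0.8]]
post-bias(d=0) [ 0.51026423 -0.02049543  0.19938879]
post [ 0.51075332 -0.02266696  0.20539189] [[0.9, -0.2], [0.7, 1.0]]
post-bias(d=0) [ 0.50986319 -0.02084695  0.1997101 ]
```

```bash
python3 - <<'E'
from h import *
o=telemetry.get_obs();p=o['eef_pos'];M=R.from_rotvec(o['orientation']).as_matrix();x=M[:,0]
gs,gt,ps,pt=(247.34,112.75),(212.0,202.0),(251.9,126.6),(185.07,216.86)
Xg,e=tri(('s2','t2'),(gs,gt));
G=p+.065*x+[0,0,.077];b=Xg-G;print('bias',b,e)
Xp,_=tri(('scene0','top0'),(ps,pt));P=Xp-b;print('post',P)
for z in(.201,.204):
    q=atz('top0',pt,z)-(atz('t2',gt,G[2])-G[:2]);print('top only',z,q)
    q=atz('scene0',ps,z)-(atz('s2',gs,G[2])-G[:2]);print('scene only',z,q)
# hub highlight check in scene at initial and now
H=p+[0,0,.034];print('hub s2 resid',proj('s2',H)-(252.4,104.4),'grip',proj('s2',G)-gs, proj('t2',G)-gt)
i=np.array([.5377,-.3701,.0101]);xx=np.array([np.cos(np.radians(-58.8)),np.sin(np.radians(-58.8)),0])
for n,v,a,c in(('hub',i+[0,0,.034],(195.6,275.2),(345.2,212.6)),('grip',i+.065*xx+[0,0,.077],(193.4,296.6),(374,197))):
    print(n,proj('scene0',v)-a,proj('top0',v)-c)
E
```

```text
bias [-3.53978894e-04 -5.57702787e-05  2.19822197e-03] [[0.4, -0.1], [0.3, 0.4]]
post [ 0.51140397 -0.02234909  0.20295035]
top only 0.201 [ 0.51230131 -0.02119909]
scene only 0.201 [ 0.50995017 -0.02173935]
top only 0.204 [ 0.51214242 -0.02169132]
scene only 0.204 [ 0.51108106 -0.02398086]
hub s2 resid [0.42039749 0.44093171] grip [0.57900316 0.65845467] [0.40742619 0.34463392]
hub [1.06507784 0.09001098] [0.31175254 0.08954477]
grip [1.15496441 0.57375376] [ 0.29220087 -0.07880907]
```

```bash
python3 -c "
from h import *
go(.5117,-.0221,.220,-72)"
```

```text
[-0.0012 -0.0005  0.0284] [ 0.0012  0.0005 -0.0086]
```

To row units: 0.0275 m / 0.5 = 0.055, 0.025 m / 0.5 = 0.05, -0.009 rad / 6.2832 = -0.0014.

>>> steer_hand(
  ticks=[
    [-0.0024,-0.001,0.02,0,0,-0.0014],
    [-0.0024,-0.001,0.036,0,0,-0.0014],
    [-0.0024,-0.001,0.05,0,0,-0.0014],
    [-0.0024,-0.001,0.055,0,0,-0.0014],
    [-0.0024,-0.001,0.055,0,0,-0.0014],
    [-0.0024,-0.001,0.055,0,0,-0.0014],
  ],
)

```text
time: 6.0
eef_pos: [0.512, -0.0218, 0.2217]
orientation: [2.542, -1.846, -0.0]
force: [-1.0, -0.9, -2.6]
opening: 0.0326
grasp_force: 60.7
```

>>> steer_hand(
  ticks=[
    [0,0,0.004,0,0,0],
    [0,0,0.008,0,0,0],
    [0,0,0.012,0,0,0],
    [0,0,0.016,0,0,0],
    [0,0,0.018,0,0,0],
    [0,0,0.018,0,0,0],
  ],
)

```text
time: 6.5
eef_pos: [0.5121, -0.0217, 0.2133]
orientation: [-2.542, 1.846, -0.001]
force: [-1.8, -0.5, 3.8]
opening: 0.0324
grasp_force: 61.7
```

To row units: 0.002 m / 0.5 = 0.004, 0.001 m / 0.5 = 0.002.

>>> steer_hand(
  ticks=[
    [0,0,0.002,0,0,0],
    [0,0,0.004,0,0,0],
    [0,0,0.004,0,0,0],
  ],
)

```text
time: 6.75
eef_pos: [0.5123, -0.0221, 0.2109]
orientation: [2.542, -1.846, 0.002]
force: [2.3, -5.1, -1.5]
opening: 0.0327
grasp_force: 61.2
```

```bash
python3 -c "
from h import *
o=telemetry.get_obs();print(o['force'],o['torque'])"
```

```text
[ 2.25462768 -5.05631818 -1.45367366] [-0.95810378 -0.46017067  0.05791977]
```

To row units: 0.003 m / 0.5 = 0.006, 0.0007 m / 0.5 = 0.0014.

>>> steer_hand(
  ticks=[
    [0.0014,0,0,0,0,0],
    [0.0014,0,0.002,0,0,0],
    [0.0014,0,0.004,0,0,0],
    [0.0014,0,0.006,0,0,0],
    [0.0014,0,0.006,0,0,0],
  ],
)

```text
time: 7.17
eef_pos: [0.5121, -0.0224, 0.2075]
orientation: [2.542, -1.846, -0.0]
force: [1.7, -2.7, -3.7]
opening: 0.0324
grasp_force: 60.9
```

```bash
python3 -c "
from h import *
o=telemetry.get_obs();print(o['force'],o['torque'])"
```

```text
[ 1.74606603 -2.71532188 -3.65124394] [-5.98311073e-01 -3.03049948e-01 -7.97209327e-05]
```

In, with only small side forces. Continue down with a small further correction.

To row units: 0.01 m / 0.5 = 0.02, 0.008 m / 0.5 = 0.016.

>>> steer_hand(
  ticks=[
    [0.0008,0,0.004,0,0,0],
    [0.0008,0,0.008,0,0,0],
    [0.0008,0,0.012,0,0,0],
    [0.0008,0,0.016,0,0,0],
    [0.0008,0,0.02,0,0,0],
    [0.0008,0,0.02,0,0,0],
  ],
)

```text
time: 7.67
eef_pos: [0.5121, -0.0226, 0.1973]
orientation: [2.542, -1.846, -0.001]
force: [-0.1, -1.0, -3.7]
opening: 0.0324
grasp_force: 60.9
```

To row units: 0.004 m / 0.5 = 0.008, 0.003 m / 0.5 = 0.006.

>>> steer_hand(
  ticks=[
    [0,0,0.002,0,0,0],
    [0,0,0.004,0,0,0],
    [0,0,0.006,0,0,0],
    [0,0,0.008,0,0,0],
    [0,0,0.008,0,0,0],
  ],
)

```text
time: 8.08
eef_pos: [0.5124, -0.0227, 0.1957]
orientation: [-2.541, 1.845, -0.002]
force: [-8.0, 1.6, 19.2]
opening: 0.0326
grasp_force: 63.7
```

To row units: -0.002 m / 0.5 = -0.004, 0.0015 m / 0.5 = 0.003.

>>> steer_hand(
  ticks=[
    [0,0.0012,-0.004,0,0,0],
    [0,0.0012,0,0,0,0],
    [0,0.0012,0.002,0,0,0],
    [0,0.0012,0.003,0,0,0],
    [0,0.0012,0.003,0,0,0],
  ],
)

```text
time: 8.5
eef_pos: [0.5122, -0.023, 0.1955]
orientation: [-2.541, 1.845, -0.005]
force: [-14.2, 2.1, 39.0]
opening: 0.0323
grasp_force: 66.2
```

```bash
python3 -c "
from h import *
o=telemetry.get_obs();print(o['force'],o['torque'])"
```

```text
[-14.21853236   2.14322361  38.99244724] [0.30249164 2.62909202 0.01946123]
```

Solid stop at crank underside ≈0.1855, consistent with the post top at 0.2075. I'll relax, release, back up and look.

To row units: -0.003 m / 0.5 = -0.006, -0.002 m / 0.5 = -0.004.

>>> steer_hand(
  ticks=[
    [0,0,-0.004,0,0,0],
    [0,0,-0.006,0,0,0],
    [0,0,-0.006,0,0,0],
  ],
)

```text
time: 8.75
eef_pos: [0.512, -0.0229, 0.1957]
orientation: [-2.542, 1.846, -0.001]
force: [-2.6, 0.9, 10.4]
opening: 0.0326
grasp_force: 62.5
```

>>> steer_hand(
  ticks=[
    [0,0,0,0,0,0],
    [0,0,0,0,0,0],
    [0,0,0,0,0,0],
    [0,0,0,0,0,0],
  ],
  aperture=0.06,
)

```text
time: 9.08
eef_pos: [0.5117, -0.0229, 0.195]
orientation: [2.542, -1.846, -0.001]
force: [0.4, 0.5, -0.1]
opening: 0.0601
grasp_force: 0.0
```

>>> steer_hand(
  ticks=[
    [0,0,-0.04,0,0,0],
    [0,0,-0.1,0,0,0],
    [0,0,-0.16,0,0,0],
    [0,0,-0.22,0,0,0],
    [0,0,-0.24,0,0,0],
    [0,0,-0.24,0,0,0],
    [0,0,-0.24,0,0,0],
  ],
)

```text
time: 9.67
eef_pos: [0.5118, -0.0229, 0.3148]
orientation: [-2.542, 1.846, 0.0]
force: [0.5, 0.5, -0.6]
opening: 0.0599
grasp_force: 0.0
```

```bash
python3 -c "
from h import *
snap('scene','s3');snap('top','t3')
for n,v in(('grip',[.5122+.0201,-.0228-.0618,.1855+.087]),('hub',[.5122,-.0228,.1855+.044])):print(n,proj('s3',v),proj('t3',v))
a=cv2.imread('pics/s3.png')[85:185,200:300];b=cv2.imread('pics/t3.png')[170:270,140:240]
cv2.imwrite('pics/m4.png',np.hstack([cv2.resize(i,(400,400),interpolation=2) for i in(a,b)]))"
```

```text
grip [248.69147661 129.44787503] [214.82484342 204.40761395]
hub [253.0666146  120.10675529] [183.82733246 216.38897615]
```

View pics/m4.png

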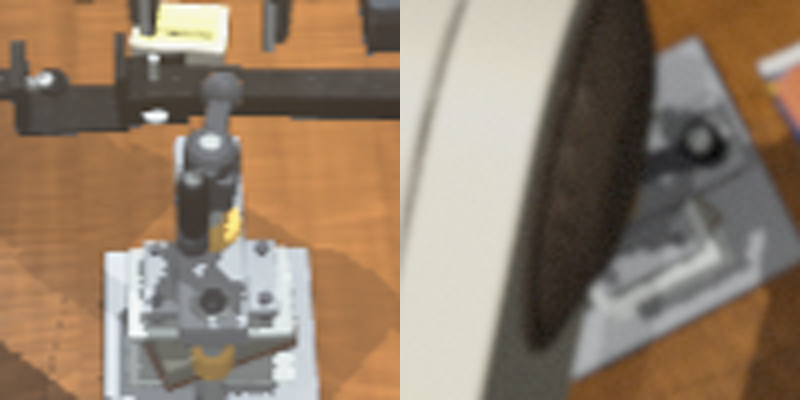

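Seated: the hub cap is at scene (252.4,120.5) against (253.1,120.1) predicted, with no bare post showing. The grip is at (247.5,130), as expected. Next, take the grip.

The manual's scale: shifts go in shares of 0.5 m and turns go in shares of 360 degrees. Converting my numbers, 0.08 m / 0.5 = 0.16, 0.07 m / 0.5 = 0.14.

>>> steer_hand(
  ticks=[
    [0.06,0,0,0,0,0],
    [0.12,0,0,0,0,0],
    [0.131,0,0,0,0,0],
    [0.131,0,0.04,0,0,0],
    [0.131,0,0.1,0,0,0],
    [0.131,0,0.14,0,0,0],
    [0.131,0,0.16,0,0,0],
    [0.131,0,0.16,0,0,0],
    [0.131,0,0.16,0,0,0],
  ],
  aperture=0.05,
)

```text
time: 10.52
eef_pos: [0.532, -0.0851, 0.2355]
orientation: [2.542, -1.846, -0.001]
force: [-0.4, 0.4, 1.1]
opening: 0.05
grasp_force: 0.0
```

>>> steer_hand(
  ticks=[
    [0,0,0,0,0,0],
    [0,0,0,0,0,0],
    [0,0,0,0,0,0],
    [0,0,0,0,0,0],
    [0,0,0,0,0,0],
    [0,0,0,0,0,0],
  ],
  aperture=0,
  grip_n=40,
)

```text
time: 11.02
eef_pos: [0.5324, -0.0855, 0.2362]
orientation: [-2.542, 1.846, -0.003]
force: [1.2, -2.6, 6.6]
opening: 0.0178
grasp_force: 39.0
```

```bash
python3 -c "
from h import *
o=telemetry.get_obs();print(o['force'],o['torque'])
for s in (0,90,180,270):
    f=np.radians(s+np.arange(7.5,91,7.5));a=np.radians(s)
    print(np.c_[.065*(np.cos(f)-np.cos(a)),.065*(np.sin(f)-np.sin(a)),.012*(f-a)/2/np.pi].round(4).tolist())"
```

```text
[ 1.1748878  -2.5663796   6.64758638] [-0.39524907 -0.19190727 -0.00432204]
[[-0.0006, 0.0085, 0.0002], [-0.0022, 0.0168, 0.0005], [-0.0049, 0.0249, 0.0008], [-0.0087, 0.0325, 0.001], [-0.0134, 0.0396, 0.0012], [-0.019, 0.046, 0.0015], [-0.0254, 0.0516, 0.0018], [-0.0325, 0.0563, 0.002], [-0.0401, 0.0601, 0.0022], [-0.0482, 0.0628, 0.0025], [-0.0565, 0.0644, 0.0028], [-0.065, 0.065, 0.003]]
[[-0.0085, -0.0006, 0.0003], [-0.0168, -0.0022, 0.0005], [-0.0249, -0.0049, 0.0008], [-0.0325, -0.0087, 0.001], [-0.0396, -0.0134, 0.0013], [-0.046, -0.019, 0.0015], [-0.0516, -0.0254, 0.0017], [-0.0563, -0.0325, 0.002], [-0.0601, -0.0401, 0.0022], [-0.0628, -0.0482, 0.0025], [-0.0644, -0.0565, 0.0028], [-0.065, -0.065, 0.003]]
[[0.0006, -0.0085, 0.0002], [0.0022, -0.0168, 0.0005], [0.0049, -0.0249, 0.0008], [0.0087, -0.0325, 0.001], [0.0134, -0.0396, 0.0013], [0.019, -0.046, 0.0015], [0.0254, -0.0516, 0.0017], [0.0325, -0.0563, 0.002], [0.0401, -0.0601, 0.0023], [0.0482, -0.0628, 0.0025], [0.0565, -0.0644, 0.0028], [0.065, -0.065, 0.003]]
[[0.0085, 0.0006, 0.0002], [0.0168, 0.0022, 0.0005], [0.0249, 0.0049, 0.0008], [0.0325, 0.0087, 0.001], [0.0396, 0.0134, 0.0013], [0.046, 0.019, 0.0015], [0.0516, 0.0254, 0.0017], [0.0563, 0.0325, 0.002], [0.0601, 0.0401, 0.0023], [0.0628, 0.0482, 0.0025], [0.0644, 0.0565, 0.0028], [0.065, 0.065, 0.003]]
```

To row units: -0.065 m / 0.5 = -0.13, 0.0644 m / 0.5 = 0.1288.

>>> steer_hand(
  ticks=[
    [-0.0012,0.017,0.0004,0,0,0],
    [-0.0044,0.0336,0.001,0,0,0],
    [-0.0098,0.0498,0.0016,0,0,0],
    [-0.0174,0.065,0.002,0,0,0],
    [-0.0268,0.0792,0.0024,0,0,0],
    [-0.038,0.092,0.003,0,0,0],
    [-0.0508,0.1032,0.0036,0,0,0],
    [-0.065,0.1126,0.004,0,0,0],
    [-0.0802,0.1202,0.0044,0,0,0],
    [-0.0964,0.1256,0.005,0,0,0],
    [-0.113,0.1288,0.0056,0,0,0],
    [-0.13,0.13,0.006,0,0,0],
  ],
)

```text
time: 12.02
eef_pos: [0.4501, -0.0435, 0.2331]
orientation: [-2.541, 1.846, -0.003]
force: [2.3, -1.9, 4.3]
opening: 0.0178
grasp_force: 39.3
```

```bash
cat > f.py <<'E'
from h import *
o=telemetry.get_obs();A=R.from_rotvec(o['orientation']).inv();c=np.array([.5121,-.0229,0])
r=A.apply(o['eef_pos']-c);F=A.apply(o['force']);a=np.arctan2(r[1],r[0])
print('ang',np.degrees(a).round(1),'r',np.hypot(r[0],r[1]).round(4),'Fresist',(F[0]*np.sin(a)-F[1]*np.cos(a)).round(2),'Frad',(F[0]*np.cos(a)+F[1]*np.sin(a)).round(2),'Fup',-F[2].round(2))
E
python3 f.py
```

```text
ang 89.4 r 0.065 Fresist 2.51 Frad -1.62 Fup 4.27
```

To row units: -0.065 m / 0.5 = -0.13, -0.0644 m / 0.5 = -0.1288.

>>> steer_hand(
  ticks=[
    [-0.017,-0.0012,0.0006,0,0,0],
    [-0.0336,-0.0044,0.001,0,0,0],
    [-0.0498,-0.0098,0.0016,0,0,0],
    [-0.065,-0.0174,0.002,0,0,0],
    [-0.0792,-0.0268,0.0026,0,0,0],
    [-0.092,-0.038,0.003,0,0,0],
    [-0.1032,-0.0508,0.0034,0,0,0],
    [-0.1126,-0.065,0.004,0,0,0],
    [-0.1202,-0.0802,0.0044,0,0,0],
    [-0.1256,-0.0964,0.005,0,0,0],
    [-0.1288,-0.113,0.0056,0,0,0],
    [-0.13,-0.13,0.006,0,0,0],
  ],
)

```text
time: 13.02
eef_pos: [0.4921, 0.0389, 0.2298]
orientation: [-2.542, 1.846, -0.0]
force: [-1.5, -2.3, 6.6]
opening: 0.0177
grasp_force: 39.4
```

```bash
python3 f.py
```

```text
ang -179.8 r 0.0649 Fresist 2.09 Frad -1.71 Fup 6.59
```

To row units: -0.065 m / 0.5 = -0.13, -0.0644 m / 0.5 = -0.1288.

>>> steer_hand(
  ticks=[
    [0.0012,-0.017,0.0004,0,0,0],
    [0.0044,-0.0336,0.001,0,0,0],
    [0.0098,-0.0498,0.0016,0,0,0],
    [0.0174,-0.065,0.002,0,0,0],
    [0.0268,-0.0792,0.0026,0,0,0],
    [0.038,-0.092,0.003,0,0,0],
    [0.0508,-0.1032,0.0034,0,0,0],
    [0.065,-0.1126,0.004,0,0,0],
    [0.0802,-0.1202,0.0046,0,0,0],
    [0.0964,-0.1256,0.005,0,0,0],
    [0.113,-0.1288,0.0056,0,0,0],
    [0.13,-0.13,0.006,0,0,0],
  ],
)

```text
time: 14.02
eef_pos: [0.5745, -0.0029, 0.2271]
orientation: [-2.541, 1.844, -0.001]
force: [0.2, 2.5, 9.3]
opening: 0.0181
grasp_force: 39.8
```

```bash
python3 f.py
```

```text
ang -89.8 r 0.0659 Fresist 2.36 Frad 0.98 Fup 9.26
```

To row units: 0.065 m / 0.5 = 0.13, 0.0644 m / 0.5 = 0.1288.

>>> steer_hand(
  ticks=[
    [0.017,0.0012,0.0004,0,0,0],
    [0.0336,0.0044,0.001,0,0,0],
    [0.0498,0.0098,0.0016,0,0,0],
    [0.065,0.0174,0.002,0,0,0],
    [0.0792,0.0268,0.0026,0,0,0],
    [0.092,0.038,0.003,0,0,0],
    [0.1032,0.0508,0.0034,0,0,0],
    [0.1126,0.065,0.004,0,0,0],
    [0.1202,0.0802,0.0046,0,0,0],
    [0.1256,0.0964,0.005,0,0,0],
    [0.1288,0.113,0.0054,0,0,0],
    [0.13,0.13,0.0054,0,0,0],
  ],
)

```text
time: 15.02
eef_pos: [0.5325, -0.0857, 0.2243]
orientation: [-2.541, 1.846, -0.003]
force: [4.2, -2.7, 4.5]
opening: 0.0178
grasp_force: 39.2
```

```bash
python3 f.py
```

```text
ang -0.4 r 0.0663 Fresist 3.18 Frad 3.91 Fup 4.45
```

>>> steer_hand(
  ticks=[
    [-0.0012,0.017,0.0004,0,0,0],
    [-0.0044,0.0336,0.001,0,0,0],
    [-0.0098,0.0498,0.0016,0,0,0],
    [-0.0174,0.065,0.002,0,0,0],
    [-0.0268,0.0792,0.0024,0,0,0],
    [-0.038,0.092,0.003,0,0,0],
    [-0.038,0.092,0.003,0,0,0],
  ],
)

```text
time: 15.6
eef_pos: [0.4818, -0.0811, 0.2228]
orientation: [-2.542, 1.846, -0.002]
force: [-0.3, -2.8, 6.0]
opening: 0.018
grasp_force: 39.3
```

```bash
python3 f.py
```

```text
ang 45.3 r 0.0656 Fresist 1.06 Frad 2.59 Fup 6.04
```

>>> steer_hand(
  ticks=[
    [-0.0128,0.0112,0.0004,0,0,0],
    [-0.027,0.0206,0.001,0,0,0],
    [-0.0422,0.0282,0.0014,0,0,0],
    [-0.0584,0.0336,0.002,0,0,0],
    [-0.075,0.0368,0.0026,0,0,0],
    [-0.092,0.038,0.003,0,0,0],
    [-0.092,0.038,0.003,0,0,0],
  ],
)

```text
time: 16.18
eef_pos: [0.45, -0.0426, 0.2212]
orientation: [-2.542, 1.845, -0.001]
force: [-2.1, 0.2, 5.2]
opening: 0.0179
grasp_force: 39.3
```

```bash
python3 f.py
```

```text
ang 90.4 r 0.0649 Fresist -0.8 Frad 1.89 Fup 5.18
```

To row units: -0.046 m / 0.5 = -0.092, -0.0396 m / 0.5 = -0.0792.

>>> steer_hand(
  ticks=[
    [-0.017,-0.0012,0.0006,0,0,0],
    [-0.0336,-0.0044,0.001,0,0,0],
    [-0.0498,-0.0098,0.0016,0,0,0],
    [-0.065,-0.0174,0.002,0,0,0],
    [-0.0792,-0.0268,0.0026,0,0,0],
    [-0.092,-0.038,0.003,0,0,0],
  ],
)

```text
time: 16.68
eef_pos: [0.4541, 0.0063, 0.2195]
orientation: [2.542, -1.846, 0.001]
force: [-1.0, -2.5, 5.2]
opening: 0.0179
grasp_force: 39.4
```

```bash
python3 f.py
```

```text
ang 134.7 r 0.0648 Fresist 2.66 Frad -0.25 Fup 5.22
```

>>> steer_hand(
  ticks=[
    [-0.0112,-0.0128,0.0004,0,0,0],
    [-0.0206,-0.027,0.001,0,0,0],
    [-0.0282,-0.0422,0.0014,0,0,0],
    [-0.0336,-0.0584,0.002,0,0,0],
    [-0.0368,-0.075,0.0026,0,0,0],
    [-0.038,-0.092,0.003,0,0,0],
  ],
)

```text
time: 17.18
eef_pos: [0.4922, 0.0387, 0.2179]
orientation: [-2.542, 1.846, 0.0]
force: [-2.9, -2.0, 6.4]
opening: 0.0183
grasp_force: 39.5
```

```bash
python3 f.py
```

```text
ang -179.9 r 0.0648 Fresist 3.38 Frad -1.02 Fup 6.39
```

To row units: -0.0325 m / 0.5 = -0.065, -0.0249 m / 0.5 = -0.0498.

>>> steer_hand(
  ticks=[
    [0.0012,-0.017,0.0004,0,0,0],
    [0.0044,-0.0336,0.001,0,0,0],
    [0.0098,-0.0498,0.0016,0,0,0],
    [0.0174,-0.065,0.002,0,0,0],
  ],
)

```text
time: 17.52
eef_pos: [0.5259, 0.0405, 0.217]
orientation: [-2.542, 1.845, 0.0]
force: [-2.3, 1.0, 7.7]
opening: 0.018
grasp_force: 39.7
```

```bash
python3 f.py; python3 -c "
from h import *
f=np.radians(210+np.arange(7.5,61,7.5));a=np.radians(210)
print(np.c_[.065*(np.cos(f)-np.cos(a)),.065*(np.sin(f)-np.sin(a)),.012*(f-a)/2/np.pi].round(4).tolist())"
```

```text
ang -149.7 r 0.065 Fresist 2.49 Frad 0.5 Fup 7.66
[[0.0047, -0.0071, 0.0002], [0.0103, -0.0135, 0.0005], [0.0167, -0.0191, 0.0007], [0.0238, -0.0238, 0.001], [0.0314, -0.0276, 0.0013], [0.0395, -0.0303, 0.0015], [0.0478, -0.0319, 0.0017], [0.0563, -0.0325, 0.002]]
```

To row units: 0.0563 m / 0.5 = 0.1126, 0.0478 m / 0.5 = 0.0956.

>>> steer_hand(
  ticks=[
    [0.0094,-0.0142,0.0004,0,0,0],
    [0.0206,-0.027,0.001,0,0,0],
    [0.0334,-0.0382,0.0014,0,0,0],
    [0.0476,-0.0476,0.002,0,0,0],
    [0.0628,-0.0552,0.0024,0,0,0],
    [0.079,-0.0606,0.0028,0,0,0],
    [0.0956,-0.0638,0.0032,0,0,0],
    [0.1126,-0.065,0.0036,0,0,0],
  ],
)

```text
time: 18.18
eef_pos: [0.5745, -0.0032, 0.2152]
orientation: [-2.541, 1.845, -0.0]
force: [0.5, 3.5, 6.3]
opening: 0.0176
grasp_force: 39.6
```

```bash
python3 f.py
```

```text
ang -89.6 r 0.0657 Fresist 3.18 Frad 1.59 Fup 6.27
```

To row units: 0.0325 m / 0.5 = 0.065, 0.0249 m / 0.5 = 0.0498.

>>> steer_hand(
  ticks=[
    [0.017,0.0012,0.0004,0,0,0],
    [0.0336,0.0044,0.001,0,0,0],
    [0.0498,0.0098,0.0016,0,0,0],
    [0.065,0.0174,0.002,0,0,0],
  ],
)

```text
time: 18.52
eef_pos: [0.5764, -0.0371, 0.2142]
orientation: [-2.541, 1.845, -0.001]
force: [3.2, 3.1, 6.6]
opening: 0.018
grasp_force: 39.5
```

```bash
python3 f.py; python3 -c "
from h import *
for s,e in((300,360),(0,30)):
    f=np.radians(np.arange(s+7.5,e+1,7.5));a=np.radians(s)
    print(np.c_[.065*(np.cos(f)-np.cos(a)),.065*(np.sin(f)-np.sin(a)),.012*(f-a)/2/np.pi].round(4).tolist())"
```

```text
ang -59.7 r 0.0661 Fresist 3.76 Frad 2.46 Fup 6.56
[[0.0071, 0.0047, 0.0002], [0.0135, 0.0103, 0.0005], [0.0191, 0.0167, 0.0007], [0.0238, 0.0238, 0.001], [0.0276, 0.0314, 0.0013], [0.0303, 0.0395, 0.0015], [0.0319, 0.0478, 0.0017], [0.0325, 0.0563, 0.002]]
[[-0.0006, 0.0085, 0.0002], [-0.0022, 0.0168, 0.0005], [-0.0049, 0.0249, 0.0008], [-0.0087, 0.0325, 0.001]]
```

To row units: 0.0238 m / 0.5 = 0.0476, 0.0191 m / 0.5 = 0.0382.

>>> steer_hand(
  ticks=[
    [0.0142,0.0094,0.0004,0,0,0],
    [0.027,0.0206,0.001,0,0,0],
    [0.0382,0.0334,0.0014,0,0,0],
    [0.0476,0.0476,0.002,0,0,0],
  ],
)

```text
time: 18.85
eef_pos: [0.5612, -0.0672, 0.2133]
orientation: [-2.541, 1.845, -0.002]
force: [5.7, 1.6, 6.5]
opening: 0.0178
grasp_force: 39.5
```

```bash
python3 f.py
```

```text
ang -30.2 r 0.0664 Fresist 4.99 Frad 3.26 Fup 6.52
```

To row units: 0.0325 m / 0.5 = 0.065, 0.024 m / 0.5 = 0.048.

>>> steer_hand(
  ticks=[
    [0.0076,0.0152,0.0006,0,0,0],
    [0.013,0.0314,0.001,0,0,0],
    [0.0162,0.048,0.0014,0,0,0],
    [0.0174,0.065,0.002,0,0,0],
  ],
)

```text
time: 19.18
eef_pos: [0.5329, -0.0857, 0.2124]
orientation: [-2.541, 1.845, -0.003]
force: [7.7, 0.5, 6.0]
opening: 0.0184
grasp_force: 39.5
```

```bash
python3 f.py
```

```text
ang -0.8 r 0.0663 Fresist 7.44 Frad 2.05 Fup 5.95
```

The resistance rose from about 3 N to 7.4 N at the grip, so roughly 130–150 N of pressing. I'll hold briefly, then ease back to unload the hand.

>>> steer_hand(
  ticks=[
    [0,0,0,0,0,0],
    [0,0,0,0,0,0],
    [0,0,0,0,0,0],
    [0,0,0,0,0,0],
  ],
)

```text
time: 19.52
eef_pos: [0.5327, -0.0857, 0.2124]
orientation: [-2.541, 1.846, -0.002]
force: [3.1, -2.8, 7.5]
opening: 0.0178
grasp_force: 39.6
```

```bash
python3 f.py
```

```text
ang -0.4 r 0.0663 Fresist 2.05 Frad 3.64 Fup 7.45
```

>>> steer_hand(
  ticks=[
    [0,-0.002,0,0,0,0],
    [0,-0.004,0,0,0,0],
    [0,-0.004,0,0,0,0],
    [0,-0.004,0,0,0,0],
  ],
)

```text
time: 19.85
eef_pos: [0.5346, -0.0851, 0.2124]
orientation: [-2.542, 1.846, -0.002]
force: [1.9, -3.1, 8.0]
opening: 0.0182
grasp_force: 39.7
```

```bash
python3 f.py
```

```text
ang -2.1 r 0.0663 Fresist 0.76 Frad 3.56 Fup 7.95
```

To row units: -0.0005 m / 0.5 = -0.001, -0.0004 m / 0.5 = -0.0008.

>>> steer_hand(
  ticks=[
    [-0.0008,0,-0.001,0,0,0],
    [-0.0008,0,-0.001,0,0,0],
  ],
)

```text
time: 20.02
eef_pos: [0.5345, -0.0847, 0.2127]
orientation: [-2.542, 1.846, -0.002]
force: [3.2, -4.5, 4.9]
opening: 0.0177
grasp_force: 39.5
```

```bash
python3 f.py
```

```text
ang -2.1 r 0.0659 Fresist 1.48 Frad 5.38 Fup 4.93
```

>>> steer_hand(
  ticks=[
    [0,0,0,0,0,0],
    [0,0,0,0,0,0],
    [0,0,0,0,0,0],
    [0,0,0,0,0,0],
    [0,0,0,0,0,0],
  ],
  aperture=0.06,
)

```text
time: 20.43
eef_pos: [0.5337, -0.0841, 0.2121]
orientation: [2.542, -1.846, -0.001]
force: [0.0, -0.4, 0.4]
opening: 0.0602
grasp_force: 0.0
```

```bash
python3 f.py
```

```text
ang -1.4 r 0.0648 Fresist -0.09 Frad 0.34 Fup 0.44
```

>>> steer_hand(
  ticks=[
    [0,0,-0.04,0,0,0],
    [0,0,-0.1,0,0,0],
    [0,0,-0.16,0,0,0],
    [0,0,-0.22,0,0,0],
    [0,0,-0.26,0,0,0],
    [0,0,-0.26,0,0,0],
  ],
)

```text
time: 20.93
eef_pos: [0.5344, -0.0844, 0.3467]
orientation: [-2.54, 1.845, -0.008]
force: [0.2, -0.3, 1.3]
opening: 0.06
grasp_force: 0.0
```

>>> steer_hand(
  ticks=[
    [-0.08,0,0,0,0,0],
    [-0.16,0,0,0,0,0],
    [-0.24,0.06,0,0,0,0],
    [-0.24,0.14,0,0,0,0],
    [-0.24,0.2,0,0,0,0],
    [-0.24,0.26,0,0,0,0],
    [-0.24,0.3,0,0,0,0],
    [-0.24,0.3,0,0,0,0],
    [-0.24,0.3,0,0,0,0],
  ],
)

```text
time: 21.68
eef_pos: [0.3535, -0.0166, 0.3424]
orientation: [-2.541, 1.847, -0.002]
force: [0.6, -0.0, 0.8]
opening: 0.06
grasp_force: 0.0
```

```bash
python3 -c "
from h import *
snap('scene','s4');snap('top','t4')
a=cv2.imread('pics/s4.png')[85:185,200:300];b=cv2.imread('pics/t4.png')[170:270,140:240]
cv2.imwrite('pics/m5.png',np.hstack([cv2.resize(i,(400,400),interpolation=2) for i in(a,b)]))"
```

```text
(no output)
```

View pics/m5.png

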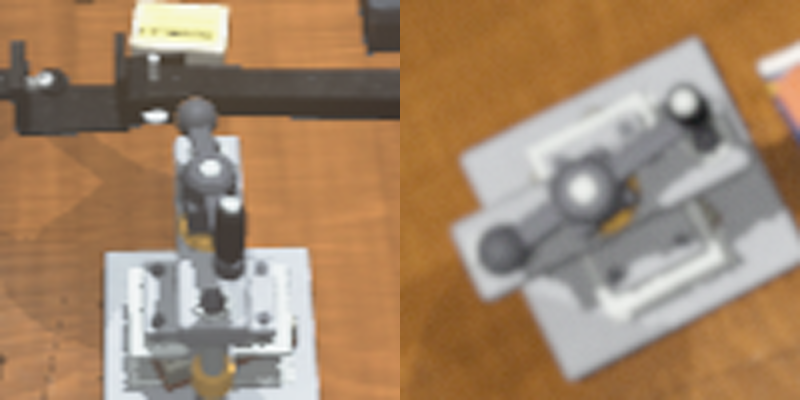

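Scene view: the crank sits upright on the screw, hub cap at (252,127) and grip top at (257,136). Top view: hub at (285.5-140=145→) px (186,217), grip (212,195.5). The crank has run back slightly, so I'll check how far.

```bash
python3 -c "
from h import *
h=(140+183/4-.4,170+190/4-.4);g=(140+287/4-.4,170+102/4-.4);b=(140+103/4-.4,170+250/4-.4)
z=.1619
H=atz('t4',h,z+.044);G=atz('t4',g,z+.087);B=atz('t4',b,z+.0325)
an=lambda v:np.degrees(np.arctan2(v[1],v[0]))
print(H,G,B,np.hypot(*(G-H)),np.hypot(*(H-B)),an(G-H),an(H-B),an(G-B))
hs=(200+210/4-.4,85+168/4-.4);print(tri(('s4','t4'),(hs,h)))"
```

```text
[ 0.51214859 -0.02187023] [ 0.55147453 -0.07543862] [0.48266334 0.01805575] 0.06645374882438444 0.04963329715085746 -53.71664543184426 -53.55421533509901 -53.6471980590167
(array([ 0.51106401, -0.0226071 ,  0.20517213]), [[0.6, -0.1], [0.4, 0.6]])
```

```bash
python3 -c "
from h import *
print(ctrl.close_job())"
```

```text
the job is handed in; nothing more can be done
None
```

The job is handed in: the crank is seated on the screw and left there, and I wound the press two turns by the grip onto the block. Pressing is about 120 N, estimated from the grip resistance and the small run-back after release. The arm is clear, and the hand-in gave no verdict.

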